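# Slide the board pallet onto the preheater's heater field and clamp it

## Task

Slide the loaded board pallet along the preheater deck from the loading field onto the heater field until you feel it sit up against the end stop, so that the stop's sensing pin is pushed in; the board only lies loose in it, so keep the pallet flat on the deck, do not lift or tip it, and do not ram the stop. Then swing the clamp finger fully across onto the pallet with its T-knob, which turns idly unless it is held pressed down (do not push the finger itself), and let the knob spring up again. Leave the parts tray, the flux tin, the braid holder and the solder spool where they stand.

Things in the scene. Friction and masses are not known exactly. Their poses are not given: they have to be found in the camera images.
- preheater: fixed grey bench unit, 187 (x) x 440 (y) mm, flat deck 45 mm above the bench. Origin: on its underside, on the middle line of the pallet's lane (deck x -105 to 82 mm); x to its rear, y along the deck to the loading end, z up; front panel at -x. Six dark tiles mark the heater field (-y half), four bright corner marks the loading field. Two 5 mm high rails guide the pallet with 2 mm play each side.
- pallet: loose aluminium plate, 125 (x) x 170 (y) x 10 mm, about 0.6 kg, flat on the deck between the rails; short pins locate the board; at its +y end a cross bar (20 mm in y, top 22 mm above the underside) carries an upright grip. Origin: centre of its underside; axes as the preheater's. It takes about 2 to 6 N to slide.
- pallet_grip (a point): centre of the pallet's black grip: a bar 54 (x) x 16 (y) x 24 (z) mm on two posts, 55 mm above the pallet's underside, at x = 15, y = 75 mm of the pallet; 21 mm free below it. Its axes are the pallet's.
- board: loose circuit board, 58 x 112 x 8 mm, lying on the pallet 14 mm above its underside between locating pins with 2 mm play. Origin: centre of its underside (x = 0, y = -19 mm of the pallet).
- latch (a joint): angle of the steel clamp finger about its vertical pivot at x = -84, y = -100 mm of the preheater (rad): 0 = parked along the front rail, pointing to +y; 1.571 = at its limit, fully across, over the pallet's front edge. Grows clockwise seen from above; stays where it is left (friction 0.06 N m, a little more as the nose runs onto the pallet). 41 mm long, 12 mm wide, top 19.5 mm above the deck.
- knob_top (a point): centre of the top face of the black T-knob over the finger's pivot, 69 mm above the deck when up: a bar 60 (its x) x 16 (y) x 20 (z) mm on a round neck 18 mm wide that dips into a steel collar, 41 mm wide, top 35 mm above the deck. Turns freely and endlessly; only pressed down do its 4 dogs drop between 4 dogs of the finger's spindle (relative angle unknown) and drive it.
- knob_press (a joint): how far the knob is pressed down (m): 0 = up, 0.009 = bottom. The spring needs 2.5 N to start, 7 N at the bottom; it springs up when let go. From about 0.0035 on the dogs catch, after up to 0.8 rad of idle turning. If dog stands on dog the knob stops about 2 mm down: turn it by up to 0.8 rad and press again.
- magnet_tray: light parts tray, 55 x 110 x 11 mm; bystander.
- braid: small blue desoldering braid holder, 40 x 46 x 10 mm, right of the preheater; bystander.
- flux_tin_0: round tin, 50 mm wide, 24 mm high, right of the preheater; bystander.
- spool: solder spool, 60 mm wide, 46 mm high; bystander.
- stop_pin (a joint): sensing pin in the face of the end stop (m): 0 = out, 0.008 = pushed flush (under 1 N). The stop, a steel bar with a rubber pad (gives 1 mm per 8 N), 18 mm high, clamped across the rails near the deck's -y end, is set anew each time: its face lies anywhere from y = -195 to -165 mm of the preheater (pallet origin 85 mm further to +y) and is not reported; feel for it.
- clamp_nose: round sprung nose, 10 mm wide, through the end of the clamp finger, 33 mm from the pivot; presses down on the pallet's plate with about 2 N when the finger is across. Origin: its lower tip, 9 mm above the deck when free.

How it is judged:
On the way, in this order (a step that is already met when the one before it is completed fails the run):
1. the pallet sits up against the end stop, its sensing pin pushed in (value of joint stop_pin above 0.006 m), for 0.2 s.
2. the T-knob is pressed down so that its dogs catch (value of joint knob_press above 0.0035 m), for 0.2 s.
3. the clamp finger is swung fully across onto the pallet (value of joint latch above 1.47 rad), for 0.2 s.
At the end, for the whole second after the job is handed in: The pallet lies flat and at rest on the deck, within 2 mm of the end stop (pin pushed in at least 6 of 8 mm), the clamp finger is within 0.1 rad of fully across and its nose presses on the pallet, the T-knob is up again, and the board still lies flat between the pallet's pins (value of joint stop_pin above 0.006 m and z of pallet in the frame of preheater below 0.048 m and angle between pallet's own z axis and vertical below 0.03 rad and value of joint latch above 1.47 rad and contact force between clamp_nose and pallet above 0.5 N and value of joint knob_press below 0.001 m and horizontal distance between board and pallet below 0.026 m and z of board in the frame of pallet below 0.018 m and angle between board's own z axis and vertical below 0.05 rad and linear speed of pallet below 0.01 m/s); the robot touches nothing.
It fails at once if the pallet is lifted more than 8 mm off the deck or tipped by more than 6 degrees (z of pallet in the frame of preheater above 0.053 m or angle between pallet's own z axis and vertical above 0.1 rad).
It fails at once if the board leaves its place in the pallet (horizontal distance between board and pallet above 0.03 m or angle between board's own z axis and vertical above 0.15 rad).
It fails at once if the end stop is rammed (pushed with over 40 N) (contact force between pallet and end_stop above 40 N).
It fails at once if the gripper or arm pushes the clamp finger itself (contact force between any of the fingers, the arm and latch above 2 N).
It fails at once if the parts tray, flux tin, braid holder or solder spool is shifted by more than 20 mm (distance of any of magnet_tray, braid, flux_tin_0, spool from where it was at the start of the episode above 0.02 m).
It also fails if it takes over 72 s, if anything falls off the work surface, if the arm or the gripper's body presses on something with over 40 N, if the wrist force passes 120 N, or if a joint passes its speed limit or range.

## Robot

A 7-joint arm with a two-finger parallel gripper is mounted at the origin on a cart in front of the work surface, level with it; the furniture and walls round the work are solid. World frame = base frame: x ahead of the robot, y to its left, z up, the work surface at z = 0. Lengths are in m, angles in rad, forces in N, time in s.
With the tool pointing down it reaches from about 0.35 to 0.9 m from the base axis. Payload 19.9 kg.
Tool frame: the origin (TCP) lies midway between the tips of the shut fingers; the grasp point (between the pads) lies 19 mm behind it (arm.pinch_z is the distance from the TCP to the grasp point, in m); z points along the fingers, y is the line along which they close (so a half turn about z gives the same grasp; the last joint's range is limited). The gripper opens to 94 mm and grips with 3 to 60 N. Pads are 16 mm wide; open, the fingers measure 119 mm over their backs; the gripper's body (75 mm by 177 mm) begins 78 mm behind the grasp point.
Start: joints at [-1.337, 0.417, -0.01, 1.614, 0.005, 1.111, -0.053], TCP at [0.17, 0.601, 0.205] pointing down, gripper open.
Joint ranges: [-2.81, 2.81], [-0.39, 2.02], [-1.27, 1.25], [0.06, 2.57], [-1.19, 4.33], [0.19, 2], [-2.82, 2.82]. Speed limits (rad/s): [1.89, 1.89, 2.39, 2.39, 3.01, 3.01, 3.01].

## Interface

Orientations are given as a rotation vector (axis times angle).
In Python, from workcell import arm gives the robot as it stands. Calls block until the motion is done:
- arm.reach(position, orientation): joint-space move of the TCP to a pose.
- arm.movel(position, rot=None, rate=0.15): straight line of the TCP; rot=None keeps the orientation; rate is the mean speed in m/s.
- arm.move_joints(angles): joint-space move.
- arm.gripper_open() and arm.close_gripper(strength=None): open the fingers fully, or close them until they stop; strength is the grip in N (None keeps the last).
- arm.pause(seconds).
- arm.inverse_kinematics(position, orientation): joint angles nearest the present ones, or None.
- arm.read_camera(name): name is "scene" or "top"; returns a dict with "image" (420x560x3 uint8, blue, green, red), "K" (3x3 intrinsics, pixels), "R" (3x3) and "t" (3): a world point X has camera coordinates R X + t. Camera axes: x right, y down, z forward; pixel columns grow to the right and rows downward; lengths in m; the calibration is good to about 2 mm. A picture is of the moment at which its call begins. There is no depth.
A pose or a line that the arm cannot do raises arm.IKError and nothing moves.
- arm.hand_in(): hands the job in; it is judged then, once.
Readings, each from a call of its own:
- arm.get_time_s(): time.
- arm.get_q(): joint angles.
- arm.get_joint_velocities(): joint speeds.
- arm.get_joint_efforts(): joint torques, N m.
- arm.get_tool_pos(): TCP position.
- arm.get_ee_rot(): TCP orientation.
- arm.get_wrist_force(): force on the tool from outside, world axes, zero at the start.
- arm.get_moment(): the same for the moment, N m.
- arm.get_opening(): opening from 0.0 (shut) to 1.0 (fully open).
- arm.get_finger_force(): force on a finger pad.
Only numpy, scipy, OpenCV 4.12 (cv2) and the standard library are available. Lean on these libraries where they do the work, as an engineer would, in place of code of your own. Each camera call takes 0.05 s, during which the arm holds its last target. There are 200 camera calls.

## Working session

There is one attempt and no reset: what is moved stays moved. The work goes in short steps, each a Python script; the robot and the scene stay as the last script left them, time stands still between calls to the robot, and variables do not carry over. Pictures are saved under pics/ and viewed, at most 10 in all, crops included, and the job is handed in when it is done.

```bash
mkdir -p pics; ls; python3 - <<'E'
from workcell import arm
import cv2,numpy as np,pickle
d={}
for n in("scene","top"):
    c=arm.read_camera(n); d[n]=c; cv2.imwrite(f"pics/{n}0.png",c["image"])
    print(n,np.round(c["K"],1).tolist(),np.round(c["R"],3).tolist(),np.round(c["t"],3).tolist())
pickle.dump(d,open("cams0.pkl","wb"))
print(arm.get_time_s(),arm.get_tool_pos(),arm.get_ee_rot(),arm.pinch_z,arm.get_wrist_force())
E
```

```text
pics
scene [[433.9, 0.0, 278.3], [0.0, 433.9, 213.2], [0.0, 0.0, 1.0]] [[-0.728, 0.685, 0.002], [0.604, 0.644, -0.471], [-0.324, -0.341, -0.882]] [0.367, -0.252, 1.305]
top [[380.0, 0.0, 283.2], [0.0, 380.0, 209.0], [0.0, 0.0, 1.0]] [[0.018, -1.0, -0.0], [-0.999, -0.018, -0.046], [0.046, 0.001, -0.999]] [0.015, 0.498, 0.975]
0.1 [0.17009595 0.60105148 0.20490063] [-4.31775208e-01 -3.11170023e+00  1.75695584e-03] 0.0188 [-0.45273869  0.24884613  0.54046347]
```

View pics/scene0.png

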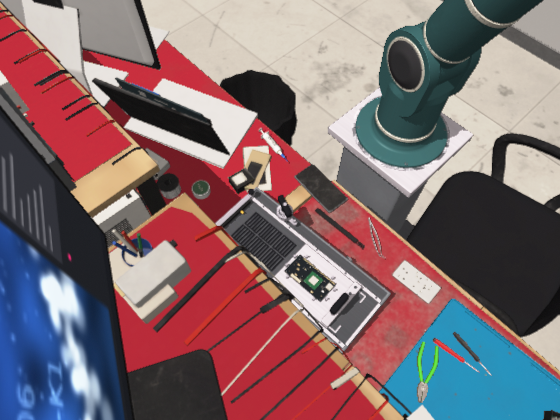

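View pics/top0.png

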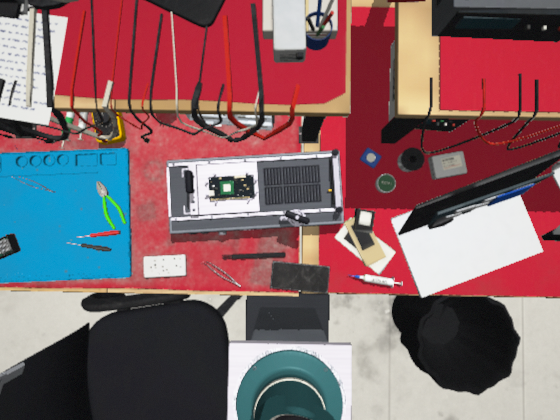

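```bash
python3 - <<'E'
import cv2,pickle
d=pickle.load(open("cams0.pkl","rb"))
a=d["top"]["image"][140:240,155:355]; cv2.imwrite("pics/t1.png",cv2.resize(a,None,fx=4,fy=4,interpolation=cv2.INTER_CUBIC))
a=d["scene"]["image"][180:355,205:405]; cv2.imwrite("pics/s1.png",cv2.resize(a,None,fx=3.4,fy=3.4,interpolation=cv2.INTER_CUBIC))
E
```

```text
(no output)
```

View pics/t1.png

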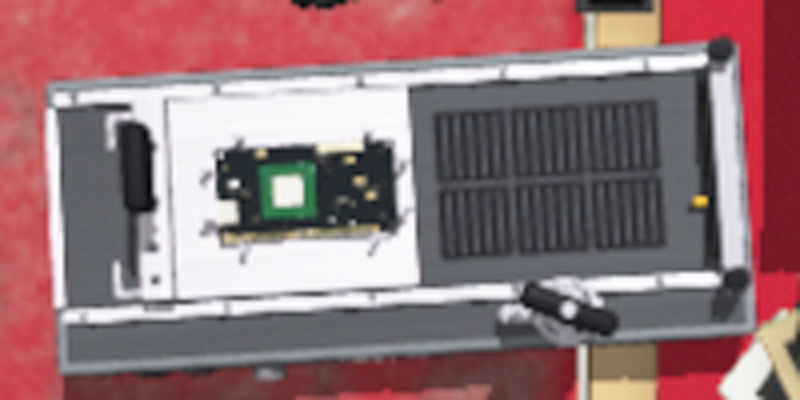

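View pics/s1.png

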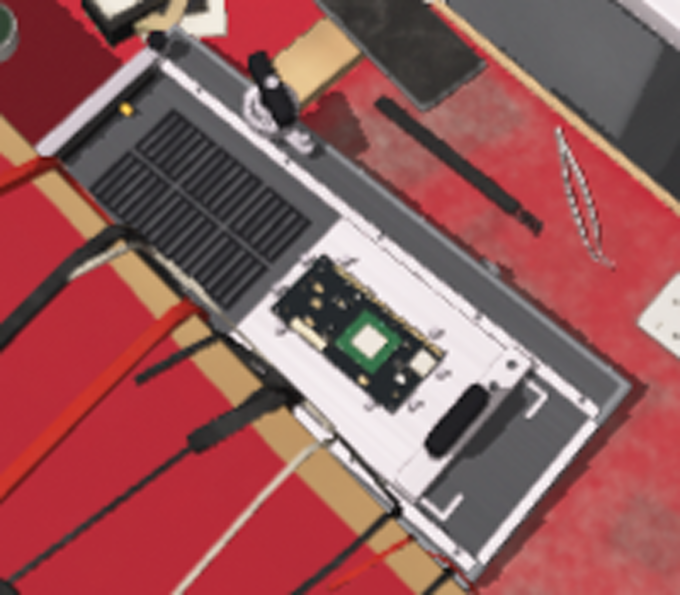

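```bash
cat > cal.py <<'E'
import pickle,numpy as np
from scipy.optimize import least_squares
d=pickle.load(open("cams0.pkl","rb"))
def px(n,u,v): return (np.array([u/4+155-.375,v/4+140-.375]) if n=="top" else np.array([u/3.4+205-.35,v/3.4+180-.35]))
def proj(n,X):
    c=d[n]; p=c["K"]@(np.array(c["R"])@X+c["t"]); return p[:2]/p[2]
def ray(n,p):
    c=d[n]; R=np.array(c["R"]); o=-R.T@c["t"]; v=R.T@np.linalg.solve(c["K"],[*p,1]); return o,v
def at_z(n,p,z):
    o,v=ray(n,p); return o+v*(z-o[2])/v[2]
def tri(a,b):
    r=least_squares(lambda X:np.r_[proj("top",X)-a,proj("scene",X)-b],[.5,0,.05]); return r.x,np.abs(r.fun).max()
E
python3 - <<'E'
from cal import *
np.set_printoptions(precision=4,suppress=True)
for n,a,b in [("grip",(138,167),(457,420)),("knob",(569,308),(272,88)),("pin",(700,201),(127,110)),("frontpost",(736,278),(157,42)),("F+y corner",(62,372),(632,385)),("palletF-y",(418,283),(342,218)),("chip",(288,190),(369,341)),("rear+y",(48,85),(472,585))]:
    print(n,*tri(px("top",*a),px("scene",*b)))
C={ "F+":(62,372),"R+":(48,85),"R-":(745,42),"F-":(752,328)}
for k,p in C.items(): print(k,at_z("top",px("top",*p),.045))
for p in [(137,122),(140,212)]: print("gripends",at_z("top",px("top",*p),.112))
for p in [(475,390),(437,452)]: print("gripends s",at_z("scene",px("scene",*p),.112))
for p in [(525,290),(615,325)]: print("knobends",at_z("top",px("top",*p),.114))
for p in [(260,56),(290,122)]: print("knobends s",at_z("scene",px("scene",*p),.110))
for k in d: print(k,ray(k,(280,210))[0])
E
```

```text
grip [0.5553 0.2491 0.0985] 0.0584033732642979
knob [ 0.4759 -0.0078  0.1054] 0.15857879791883533
pin [ 0.5463 -0.0911  0.0484] 0.03391115895138341
frontpost [ 0.4973 -0.1111  0.0682] 0.09228157524390213
F+y corner [0.4311 0.3082 0.0403] 0.38007855720053385
palletF-y [0.4915 0.0842 0.0508] 0.047152734706742194
chip [0.5471 0.1653 0.0608] 0.009627565260757365
rear+y [0.6118 0.3232 0.0414] 0.6272214776513465
F+ [0.4319 0.3061 0.045 ]
R+ [0.6124 0.3207 0.045 ]
R- [ 0.6479 -0.1186  0.045 ]
F- [ 0.4674 -0.125   0.045 ]
gripends [0.5803 0.247  0.112 ]
gripends [0.5274 0.2436 0.112 ]
gripends s [0.5364 0.2452 0.112 ]
gripends s [0.5836 0.2561 0.112 ]
knobends [0.4859 0.018  0.114 ]
knobends [ 0.4666 -0.0347  0.114 ]
knobends s [ 0.4656 -0.0308  0.11  ]
knobends s [0.4872 0.0229 0.11  ]
scene [0.8419 0.3558 1.0322]
top [0.4522 0.0236 0.9973]
```

```bash
cat > hlp.py <<'E'
import numpy as np
from scipy.spatial.transform import Rotation as Ro
from workcell import arm
TH=.080
Y=np.array([-np.sin(TH),np.cos(TH),0]); X=np.array([np.cos(TH),np.sin(TH),0])
def down(psi):
    "tool pointing down, closing axis at world angle psi"
    y=np.array([np.cos(psi),np.sin(psi),0]); z=np.array([0,0,-1.])
    return Ro.from_matrix(np.c_[np.cross(y,z),y,z]).as_rotvec()
GR=np.array([.556,.2475,0]); KN=np.array([.4755,-.008,0])
def F(n=5):
    return np.mean([arm.get_wrist_force() for _ in range(n)],0)
E
python3 - <<'E'
from hlp import *
from cal import tri
print("shelf corner",tri((350,112),(185,197)))
print("q",arm.get_q())
for off in (0,-.184):
  for psi in (np.pi/2+TH,-np.pi/2+TH):
    for z in(.081,.2):
      q=arm.inverse_kinematics(GR+off*Y+[0,0,z],down(psi)); print(off,round(psi,2),z,None if q is None else np.round(q,2))
for deg in range(-220,241,20):
    q=arm.inverse_kinematics(KN+[0,0,.09],down(np.radians(deg))); print(deg,None if q is None else np.round(q,2))
E
```

```text
shelf corner (array([ 0.67557909, -0.10019386,  0.26717098]), np.float64(1.4500973627907854))
q [-1.33650204  0.41790771 -0.01033073  1.61409305  0.00470033  1.11073722
 -0.05299554]
0 1.65 0.081 [-0.58  0.53  0.15  1.76 -0.1   0.86  1.26]
0 1.65 0.2 [-0.62  0.4   0.19  1.67 -0.08  1.08  1.25]
0 -1.49 0.081 [-0.91  0.6   0.6   1.77 -0.42  0.9  -1.62]
0 -1.49 0.2 [-0.96  0.46  0.66  1.68 -0.31  1.11 -1.7 ]
-0.184 1.65 0.081 [-0.42  0.49  0.33  1.85 -0.21  0.83  1.66]
-0.184 1.65 0.2 [-0.51  0.35  0.43  1.76 -0.17  1.06  1.63]
-0.184 -1.49 0.081 [-0.68  0.57  0.68  1.86 -0.46  0.87 -1.27]
-0.184 -1.49 0.2 [-0.78  0.42  0.79  1.77 -0.34  1.09 -1.36]
-220 [-0.37  0.33  0.38  2.09 -0.18  0.75  2.56]
-200 [ 0.83  0.54 -1.08  2.05  0.62  0.91  2.2 ]
-180 [-0.91  0.55  1.09  2.1  -0.64  0.87 -2.58]
-160 [-0.91  0.55  1.09  2.1  -0.64  0.87 -2.23]
-140 [-0.91  0.55  1.09  2.1  -0.64  0.87 -1.89]
-120 [-0.91  0.55  1.09  2.1  -0.64  0.87 -1.54]
-100 [-0.85  0.49  0.99  2.1  -0.56  0.84 -1.26]
-80 [-0.83  0.48  0.97  2.1  -0.54  0.83 -0.94]
-60 [-0.75  0.43  0.85  2.1  -0.45  0.8  -0.67]
-40 [-0.72  0.41  0.81  2.1  -0.42  0.79 -0.35]
-20 [-0.69  0.4   0.77  2.1  -0.39  0.79 -0.02]
0 [-0.66  0.39  0.73  2.1  -0.37  0.78  0.3 ]
20 [-0.63  0.38  0.7   2.1  -0.35  0.78  0.63]
40 [-0.61  0.37  0.67  2.1  -0.33  0.77  0.96]
60 [-0.58  0.37  0.63  2.09 -0.31  0.77  1.29]
80 [-0.54  0.36  0.58  2.09 -0.28  0.77  1.61]
100 [-0.51  0.35  0.54  2.09 -0.26  0.76  1.94]
120 [-0.47  0.34  0.49  2.09 -0.23  0.76  2.27]
140 [-0.37  0.33  0.38  2.09 -0.18  0.75  2.56]
160 [ 0.83  0.54 -1.08  2.05  0.62  0.91  2.2 ]
180 [-0.91  0.55  1.09  2.1  -0.64  0.87 -2.58]
200 [-0.91  0.55  1.09  2.1  -0.64  0.87 -2.23]
220 [-0.91  0.55  1.09  2.1  -0.64  0.87 -1.89]
240 [-0.91  0.55  1.09  2.1  -0.64  0.87 -1.54]
```

```bash
python3 - <<'E'
from hlp import *
import cv2
psi=np.pi/2+TH
arm.reach(GR+[0,0,.2],down(psi)); print(arm.get_time_s(),F())
arm.movel(GR+[0,0,.081],rate=.1); print(arm.get_time_s(),F())
arm.close_gripper(20); print(arm.get_time_s(),F(),arm.get_opening(),arm.get_finger_force(),arm.get_tool_pos())
c=arm.read_camera("scene"); cv2.imwrite("pics/s2.png",cv2.resize(c["image"][160:350,240:440],None,fx=3,fy=3,interpolation=cv2.INTER_CUBIC))
E
```

```text
1.9917 [-0.69952783  0.31512889  0.15083014]
3.3333 [0.53722311 0.8374696  0.11140225]
4.5083 [ 0.14979659  2.11811981 -0.26616954] 0.16943816160700856 20.000284910202026 [0.55595761 0.24779019 0.08102968]
```

View pics/s2.png

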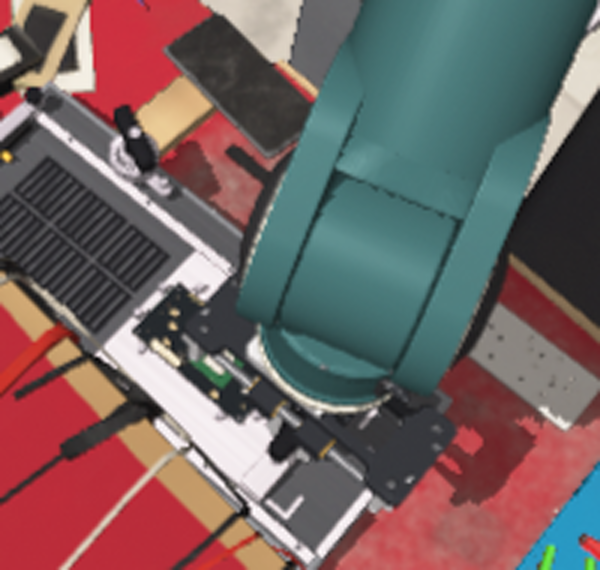

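The picture shows the gripper over the grip at about (330,420), and the opening of 15.9 mm matches the bar. Now I'll slide the pallet.

```bash
python3 - <<'E'
from hlp import *
np.set_printoptions(precision=2,suppress=True)
P0=np.array([.556,.2475,.081])
def rep(s):
    f=F(8); print(round(s,4),round(arm.get_time_s(),2),"along",round(f@Y,2),"lat",round(f@X,2),"z",round(f[2],2)); return f
rep(0)
for s in (.03,.08,.12,.145):
    arm.movel(P0-s*Y,rate=.06); f=rep(s)
    if abs(f@X)>8 or f@Y>14: raise SystemExit("check")
base=f@Y
while s<.2:
    s+=.0015; arm.movel(P0-s*Y,rate=.02); f=rep(s)
    if abs(f@X)>10: print("lat!"); break
    if f@Y>base+8: print("contact"); break
E
```

```text
0 4.56 along 2.11 lat 0.88 z -0.62
0.03 5.21 along -4.81 lat -0.63 z 1.84
0.08 6.19 along -5.48 lat -1.32 z 1.27
0.12 7.01 along -5.0 lat -1.33 z 0.82
0.145 7.58 along -3.97 lat -0.77 z 0.28
0.1465 7.83 along 1.16 lat -0.11 z -1.23
0.148 8.07 along 3.95 lat 0.23 z -1.73
0.1495 8.32 along 3.28 lat -0.25 z -0.39
0.151 8.57 along 2.13 lat 0.01 z -1.98
0.1525 8.82 along 2.24 lat 0.78 z -2.32
0.154 9.07 along 2.65 lat 0.41 z -1.93
0.1555 9.32 along 1.21 lat 0.47 z -0.9
0.157 9.57 along 1.41 lat 0.64 z -2.03
0.1585 9.82 along 1.7 lat 0.35 z -0.7
0.16 10.07 along 2.58 lat -0.63 z -2.11
0.1615 10.32 along 1.3 lat 0.61 z -2.4
0.163 10.57 along 1.08 lat 0.31 z -1.75
0.1645 10.82 along 1.97 lat 0.01 z -1.92
0.166 11.07 along 1.97 lat 0.78 z -2.26
0.1675 11.32 along 1.64 lat 0.22 z -2.51
0.169 11.57 along 1.95 lat 0.65 z -1.5
0.1705 11.82 along 0.98 lat 0.39 z -2.15
0.172 12.07 along 1.0 lat -0.1 z -2.72
0.1735 12.32 along 2.2 lat 0.27 z -2.39
0.175 12.57 along 1.26 lat 0.05 z -2.53
0.1765 12.82 along 1.89 lat 0.16 z -2.35
0.178 13.07 along 1.82 lat -0.15 z -2.6
0.1795 13.32 along 0.78 lat 0.58 z -2.88
0.181 13.57 along 4.81 lat 0.57 z -2.42
contact
```

```bash
python3 - <<'E'
from hlp import *
P0=np.array([.556,.2475,.081]); s=.181
while s<.2:
    s+=.0007; arm.movel(P0-s*Y,rate=.015); arm.pause(.1); f=F(8); print(round(s,4),round(arm.get_time_s(),2),np.round([f@Y,f@X,f[2]],2))
    if f@Y>13: break
arm.pause(.3)
np.save("s.npy",s); f=F(8); print(np.round([f@Y,f@X,f[2]],2), arm.get_moment())
E
```

```text
0.1817 13.93 [ 7.15  0.12 -1.54]
0.1824 14.28 [ 9.33 -0.35 -1.12]
0.1831 14.62 [12.13 -0.32 -0.55]
0.1838 14.97 [14.    0.3  -0.59]
[14.31  0.1   0.71] [ 3.11715502  0.3225528  -0.12673837]
```

```bash
python3 - <<'E'
from hlp import *
import cv2
arm.gripper_open(); arm.pause(.2)
p=arm.get_tool_pos(); arm.movel(p+[0,0,.12],rate=.12)
K=np.array([.476,-.0085,0]); psi=np.radians(-20.5)
arm.reach(K+[0,0,.2],down(psi)); print(arm.get_time_s(),arm.get_q(),F())
t=arm.read_camera("top")["image"]; c=arm.read_camera("scene")["image"]
a=cv2.resize(t[140:240,155:355],(700,350),interpolation=cv2.INTER_CUBIC)
b=cv2.resize(c[170:240,200:400],(700,245),interpolation=cv2.INTER_CUBIC)
cv2.imwrite("pics/s3.png",np.vstack([a,b]))
E
```

```text
19.5667 [-0.5827787   0.17352659  0.59798361  1.99431466 -0.11518101  1.00644318
 -0.28663254] [ 0.14119166 -0.29972223  0.23012819]
```

View pics/s3.png

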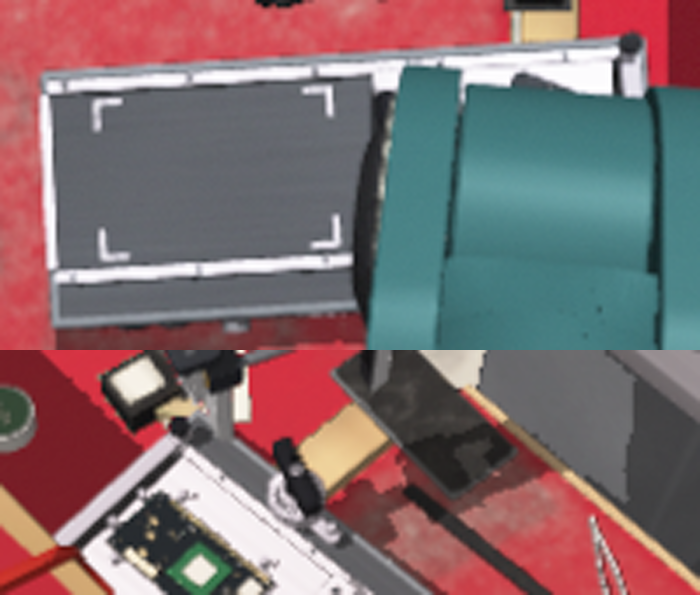

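The pallet sits up at the stop, with the board in place at about (195,560). The knob at (298,478) is unchanged and the fingers hover on either side of it.

```bash
python3 - <<'E'
from hlp import *
K=np.array([.476,-.0085,0]); psi=np.radians(-20.5)
arm.movel(K+[0,0,.093],down(psi),rate=.1); print(arm.get_time_s(),F())
arm.close_gripper(6); arm.pause(.2); print(arm.get_time_s(),np.round(F(8),2),arm.get_opening(),arm.get_finger_force(),arm.get_tool_pos(),np.round(arm.get_moment(),2))
E
```

```text
20.8833 [-0.99431848  0.69127748  0.89968726]
22.2417 [-4.35  2.58  2.28] 0.1880226775759616 6.003642417490482 [ 0.47554661 -0.00838822  0.09285089] [0.42 1.3  0.03]
```

```bash
python3 - <<'E'
from hlp import *
psi=np.radians(-20.5); c=np.array([np.cos(psi),np.sin(psi),0]); l=np.array([-c[1],c[0],0])
p=np.array([.476,-.0085,.093])
for i in range(6):
    p=p-.0006*c; arm.movel(p,rate=.02); arm.pause(.1); f=F(8); print(i,np.round([f@c,f@l,f[2]],2),arm.get_opening(),np.round(arm.get_moment(),2))
    if f@c>-1: break
np.save("k.npy",p); print(arm.get_time_s(),p)
E
```

```text
0 [-4.06  0.13  3.2 ] 0.18757319634175892 [0.24 0.93 0.1 ]
1 [-0.29  0.05 -0.15] 0.1891321703360713 [-0.08  0.16  0.04]
22.9417 [ 0.47487599 -0.00807975  0.093     ]
```

```bash
python3 - <<'E'
from hlp import *
p=np.load("k.npy")
for deg in (-10,10,30,50,69.5):
    psi=np.radians(deg); c=np.array([np.cos(psi),np.sin(psi),0]); l=np.array([-c[1],c[0],0])
    arm.movel(p,down(psi),rate=.05); f=F(8); print(deg,round(arm.get_time_s(),2),np.round([f@c,f@l,f[2]],2),round(arm.get_opening(),4),np.round(arm.get_moment(),2))
    if np.linalg.norm(f)>12: break
for i in range(6):
    arm.pause(.1); f=F(8); print(i,np.round([f@c,f@l,f[2]],2),round(arm.get_opening(),4))
    if abs(f@c)<1.2: break
    p=p+np.sign(f@c)*.0006*c; arm.movel(p,rate=.02)
np.save("k.npy",p); print(arm.get_time_s(),p,arm.get_q())
E
```

```text
-10 23.27 [ 0.44 -0.73 -1.63] 0.1867 [ 0.   -0.03 -0.  ]
10 23.77 [ 1.   -0.53  0.19] 0.1857 [-0.03 -0.41 -0.01]
30 24.27 [ 1.42 -0.05 -0.42] 0.1856 [-0.03 -0.69 -0.02]
50 24.77 [ 2.32 -2.17  0.79] 0.1843 [ 0.14 -0.8   0.04]
69.5 25.27 [ 1.91 -3.75  0.11] 0.1875 [ 0.33 -0.88  0.04]
0 [ 1.87 -3.23  0.81] 0.1846
1 [-1.11 -3.56  1.05] 0.1889
25.7167 [ 0.47508612 -0.00751775  0.093     ] [-0.23493011  0.30976513  0.21568983  2.08345543 -0.09481889  0.75739715
  1.25216367]
```

```bash
python3 - <<'E'
from hlp import *
p=np.load("k.npy")
arm.movel(p,down(np.radians(92)),rate=.05)
arm.close_gripper(35); arm.pause(.1); f0=F(8); print(arm.get_time_s(),np.round(f0,2),arm.get_opening())
for dz in (.001,.002,.003,.004,.0055,.007,.0085):
    arm.movel(p-[0,0,dz],rate=.02); arm.pause(.05); f=F(8); print(dz,np.round(f,2),np.round(arm.get_tool_pos()[2],4))
    if f[2]-f0[2]>11: print("blocked"); break
print(arm.get_time_s(),arm.get_opening())
E
```

```text
26.575 [ 3.06 -2.56  1.69] 0.16382758566085304
0.001 [ 2.25 -3.08  1.33] 0.092
0.002 [ 3.89 -3.23  3.11] 0.091
0.003 [ 3.53 -4.27  3.16] 0.09
0.004 [ 3.59 -3.83  3.82] 0.089
0.0055 [ 4.19 -3.01  2.18] 0.0875
0.007 [ 3.59 -3.42  1.64] 0.0859
0.0085 [ 4.21 -3.52  0.39] 0.0844
28.675 0.17193123329467974
```

```bash
python3 - <<'E'
from hlp import *
import cv2
f=np.mean([F(5) for _ in range(4)],0);print(f,arm.get_finger_force(),arm.get_time_s(), arm.get_tool_pos())
c=arm.read_camera("scene")["image"]
cv2.imwrite("pics/s4.png",cv2.resize(c[150:260,210:350],None,fx=5,fy=5,interpolation=cv2.INTER_CUBIC))
E
```

```text
[ 4.21233454 -3.5156656   0.3855104 ] 35.000333182979375 28.675 [ 0.47515074 -0.00754707  0.08444317]
```

View pics/s4.png

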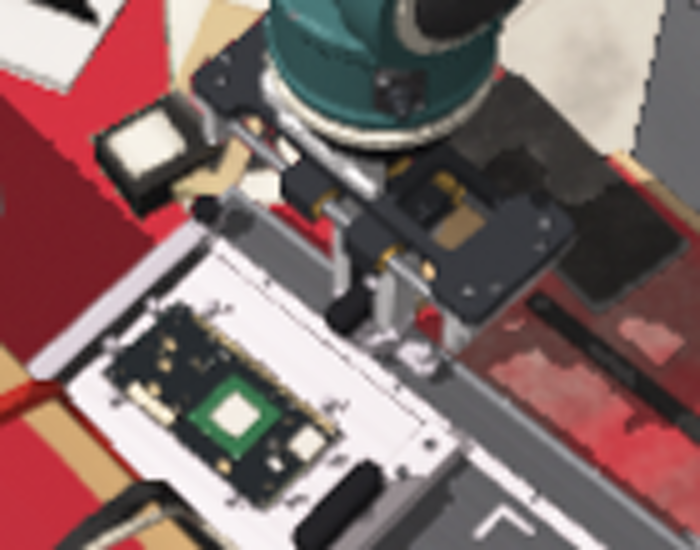

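```bash
python3 - <<'E'
from hlp import *
np.set_printoptions(precision=2,suppress=True)
def Fm(n=6):
    a=[]
    for _ in range(n): arm.pause(.03); a.append(np.r_[arm.get_wrist_force(),arm.get_moment()])
    return np.mean(a,0)
p=np.load("k.npy")-[0,0,.0085]
print(Fm())
for deg in (72,52,32):
    psi=np.radians(deg); arm.movel(p,down(psi),rate=.05); print(deg,round(arm.get_time_s(),2),Fm(),round(arm.get_opening(),4))
import cv2
c=arm.read_camera("scene")["image"]
cv2.imwrite("pics/s5.png",cv2.resize(c[150:260,210:350],None,fx=5,fy=5,interpolation=cv2.INTER_CUBIC))
E
```

```text
[ 4.11 -2.77  1.79 -0.82 -1.07 -0.1 ]
72 29.43 [ 2.93 -3.86  5.86 -0.88 -0.73  0.01] 0.173
52 30.12 [ 2.46 -4.14  6.11 -1.   -0.75 -0.01] 0.168
32 30.82 [ 3.   -4.79  6.31 -1.18 -0.66  0.03] 0.1691
```

View pics/s5.png

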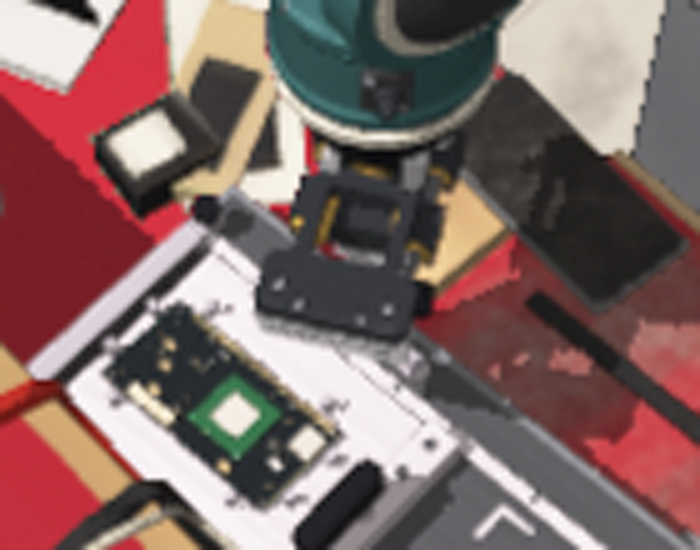

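```bash
cat >> hlp.py <<'E'
def Fm(n=4):
    a=[]
    for _ in range(n): arm.pause(.025); a.append(np.r_[arm.get_wrist_force(),arm.get_moment()])
    return np.mean(a,0)
E
python3 - <<'E'
from hlp import *
np.set_printoptions(precision=2,suppress=True)
p=np.load("k.npy")-[0,0,.0085]
for deg in range(17,-76,-15):
    psi=np.radians(deg); arm.movel(p,down(psi),rate=.05); m=Fm(); print(deg,round(arm.get_time_s(),2),m,round(arm.get_opening(),4))
    if abs(m[5])>.4 or np.linalg.norm(m[:3])>20: print("stop?");break
import cv2
c=arm.read_camera("scene")["image"]
cv2.imwrite("pics/s6.png",cv2.resize(c[150:260,210:350],None,fx=5,fy=5,interpolation=cv2.INTER_CUBIC))
E
```

```text
17 31.58 [ 2.15 -5.02  6.84 -1.29 -0.64  0.04] 0.1676
2 32.09 [ 2.31 -4.77  6.72 -1.37 -0.54  0.06] 0.1694
-13 32.6 [ 1.3  -4.85  7.19 -1.43 -0.42  0.08] 0.1713
-28 33.11 [ 1.51 -5.04  7.69 -1.43 -0.32  0.02] 0.1717
-43 33.62 [ 1.04 -5.53  7.79 -1.42 -0.22  0.02] 0.1633
-58 34.12 [-1.13 -6.45  9.98 -1.69  0.54  0.35] 0.179
-73 34.63 [ 2.29 -3.89  7.61 -1.03 -0.4   1.06] 0.1948
stop?
```

View pics/s6.png

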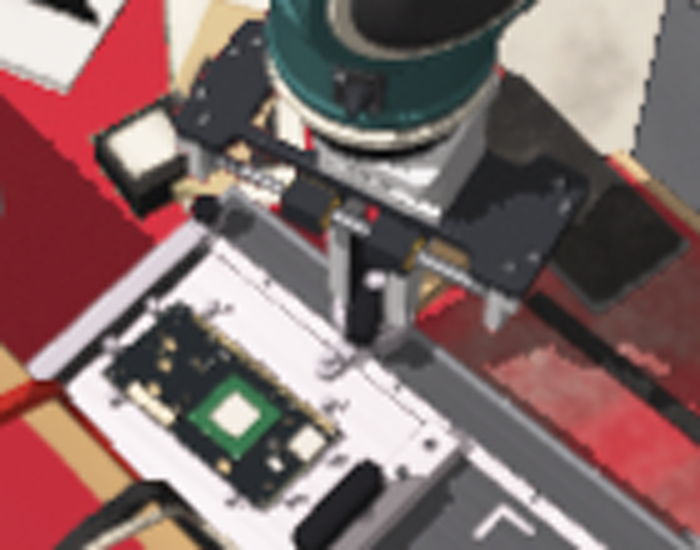

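```bash
python3 - <<'E'
from hlp import *
np.set_printoptions(precision=2,suppress=True)
p=np.load("k.npy")
arm.movel(p-[0,0,.0085],down(np.radians(-62)),rate=.05); print(Fm())
arm.movel(p,rate=.03); print(Fm())
arm.gripper_open(); arm.pause(.2); print(Fm())
arm.movel(p+[0,0,.12],rate=.12)
arm.reach([.3,.25,.3],down(np.radians(0))); print(arm.get_time_s())
import cv2
c=arm.read_camera("scene")["image"]; t=arm.read_camera("top")["image"]
a=cv2.resize(c[170:260,215:335],(720,540)[:2],interpolation=cv2.INTER_CUBIC)[:340]
b=cv2.resize(t[150:235,230:360],(390,255),interpolation=cv2.INTER_CUBIC)
im=np.zeros((600,720,3),np.uint8); im[:340]=a; im[345:600,:390]=b
cv2.imwrite("pics/s7.png",im)
E
```

```text
[ 1.83 -3.68  7.47 -0.86 -0.45  0.43]
[ 2.44 -3.54  1.66 -1.02 -0.51  0.02]
[ 0.14 -0.   -0.11 -0.07  0.11 -0.  ]
39.575
```

View pics/s7.png

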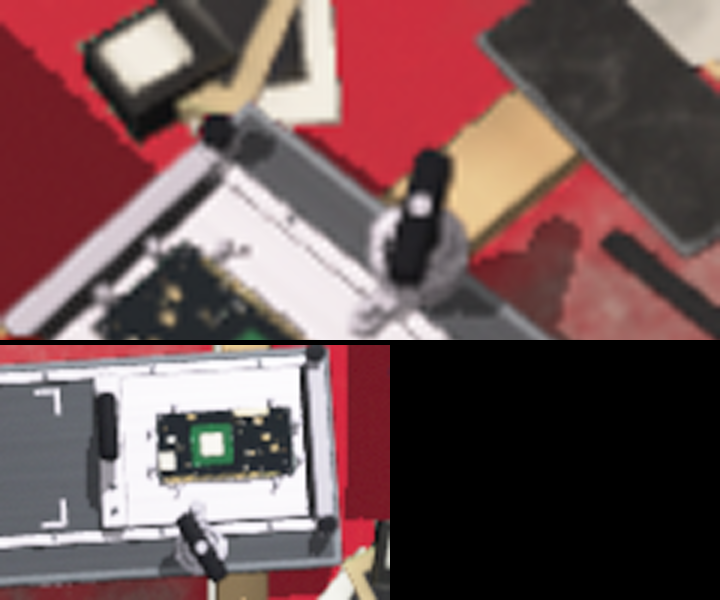

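The top view shows the clamp finger lying across the pallet edge at about (198,512). The pallet is up at the stop, the board is in place between its pins, and the knob is released. The 1 Nm end torque confirms the finger reached its limit.

```bash
python3 -c "
from workcell import arm
print(arm.hand_in(),arm.get_time_s())"
```

```text
the job is handed in; nothing more can be done
the job is handed in; nothing more can be done
```

The job is handed in: the pallet was pushed against the end stop with about 14 N, the clamp finger swung to its limit, and the knob was let go at about 40 s. The hand-in returned no verdict, and neither the pin nor the knob height was read directly.

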